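# Lock a carved block into the registration jig

## Task

With a fingertip, slide the carved printing block fully home into the corner of the registration jig, flat against both wooden fences. Then push each of the two metal keeper arms round until it lies square across the block, at right angles to the fence it is pivoted on. Do it all by pushing, lift nothing, and leave the other things on the board and table where they are.

Things in the scene. Friction and masses are not known exactly. Their poses are not given: they have to be found in the camera images.
- jig: registration jig: plywood board 290 x 360 x 12 mm fixed to the table, turned up to 15 degrees, with two wooden fences. Origin: on the table, under the spot where the block's centre belongs; x away from the robot, y to the left. In this frame the board spans x -160..+130, y -210..+150 mm. The block is home when its frame and the jig's agree in x, y and yaw
- far_fence (a point): middle of the far fence's stop face (looks to the jig's -x), at its top edge, 24 mm above the table: x +50, y 0 mm in the jig frame. The fence runs along the jig's y from -100 to +100 mm and is 30 mm wide
- left_fence (a point): middle of the left fence's stop face (looks to the jig's -y), at its top edge, 24 mm above the table: x -15, y +70 mm in the jig frame. The fence runs along the jig's x from -80 to +50 mm and is 30 mm wide
- block: printing block, wood with a dark carved top, 100 (x) x 140 (y) x 22 mm, 0.2 to 0.4 kg, lying loose on the board, top 34 mm above the table, 14 to 38 mm short of home each way and turned up to 7 degrees; slides under a 2 to 7 N push. Origin under its centre, on the board; axes as the jig's when home
- right_arm (a joint): angle (rad) of the keeper arm pivoted on the far fence: 0 = square across the block, pointing to the jig's -x; positive = swung open, counterclockwise from above (at 1.57 it points to the jig's -y). Starts at 1.15 to 1.85; no stop at 0, it can overshoot to -0.9; stiff pivot (0.05 N m), stays where it is left
- right_arm_pivot (a point): on the right arm's pivot axis, at the bar's top; x +65, y -30 mm in the jig frame. The arm is an aluminium bar 16 mm wide, round end 75 mm from the axis, underside 37 and top 53 mm above the table; a screw head 20 mm wide, 8 mm high stands on the pivot. Site x axis: along the arm to its tip
- right_arm_tip (a point): the outer end of the right arm, at its top, 75 mm from the pivot
- left_arm (a joint): angle (rad) of the keeper arm pivoted on the left fence: 0 = square across the block, pointing to the jig's -y; positive = swung open, clockwise from above (at 1.57 it points to the jig's -x). Starts at 1.15 to 1.85; no stop at 0, it can overshoot to -0.9; stiff pivot (0.05 N m), stays where it is left
- left_arm_pivot (a point): on the left arm's pivot axis, at the bar's top; x -20, y +85 mm in the jig frame. The arm is the same as the right one, at the same height. Site x axis: along the arm to its tip
- left_arm_tip (a point): the outer end of the left arm, at its top, 75 mm from the pivot
- ink_tin: bystander: a steel ink tin, 38 mm across, 40 mm tall, standing on the jig board beyond the corner where the fences meet; origin under its centre
- gouge: bystander: a carving gouge, wooden handle 20 mm thick, 130 mm long, lying along the right edge of the jig board; origin at its middle, on the board
- eraser: bystander: a white eraser 24 x 45 x 12 mm lying near the near-left corner of the jig board; origin under its centre
- brayer: bystander: an ink roller, rubber roll 100 mm wide and 38 mm thick with a red handle, about 165 mm long, lying on the table to the left of the jig; origin near the middle of its length, on the table
- ink_knife: bystander: a broad ink knife about 190 mm long with a black handle, lying on the table to the right of the jig; origin where handle meets blade
- tape_roll: bystander: a roll of grey tape, 96 mm across, 48 mm tall, lying flat on the table at the far left; origin under its centre
- solvent_bottle: bystander: a clear bottle 60 mm across, 190 mm tall, standing on the table to the right of the jig; origin under its centre
Not all that is in view belongs to the job. What is shaped like the block but green or turquoise is not meant.

How it is judged:
On the way:
1. the block is home against both fences while both arms are still swung open (x of block in the frame of jig between -0.003 and 0.003 m and y of block in the frame of jig between -0.003 and 0.003 m and angle between the x axis of block and the x axis of jig, either way round below 0.04 rad and value of joint each of right_arm, left_arm above 0.8 rad), for 0.2 s.
At the end, for the whole second after the job is handed in: The block lies flat on the board within 3 mm of home in both directions and 2.3 degrees of square with the fences, at rest, and each keeper arm is within 0.2 rad (11 degrees) of square across the block (x of block in the frame of jig between -0.003 and 0.003 m and y of block in the frame of jig between -0.003 and 0.003 m and angle between the x axis of block and the x axis of jig, either way round below 0.04 rad and z of block in the frame of jig between 0.009 and 0.015 m and linear speed of block below 0.01 m/s and value of joint right_arm between -0.2 and 0.2 rad and value of joint left_arm between -0.2 and 0.2 rad); the robot touches nothing.
It fails at once if the block is lifted or tipped (z of block in the frame of jig above 0.02 m or angle between block's own z axis and vertical above 0.12 rad).
It fails at once if the ink tin, gouge or eraser on the board is moved more than 20 mm or tipped (distance of any of ink_tin, gouge, eraser from where it was at the start of the episode above 0.02 m or angle between any of ink_tin, gouge, eraser's own z axis and vertical above 0.5 rad).
It fails at once if the brayer, ink knife, tape roll or bottle on the table is moved more than 20 mm or tipped (distance of any of brayer, ink_knife, tape_roll, solvent_bottle from where it was at the start of the episode above 0.02 m or angle between any of brayer, ink_knife, tape_roll, solvent_bottle's own z axis and vertical above 0.5 rad).
It also fails if it takes over 72 s, if anything falls off the work surface, if the arm or the gripper's body presses on something with over 40 N, if the wrist force passes 120 N, or if a joint passes its speed limit or range.

## Robot

A 6-joint arm with a two-finger parallel gripper is mounted at the origin on the work surface. World frame = base frame: x ahead of the robot, y to its left, z up, the work surface at z = 0. Lengths are in m, angles in rad, forces in N, time in s.
With the tool pointing down it reaches from about 0.2 to 0.875 m from the base axis. Payload 3.4 kg.
Tool frame: the origin (TCP) lies between the finger pads; the fingertips stand 25 mm ahead of it and the grasp point (between the pads) lies 6 mm ahead of it (r.nose_length is the z of the fingertips in the tool frame, in m); z points along the fingers, y is the line along which they close (so a half turn about z gives the same grasp; the last joint's range is limited). The gripper opens to 94 mm and grips with 3 to 60 N. Pads are 16 mm wide; open, the fingers measure 119 mm over their backs; the gripper's body (75 mm by 177 mm) begins 78 mm behind the grasp point.
Start: joints at [-1.46, 0.276, 1.505, -0, 1.361, -0.121], TCP at [0.132, -0.56, 0.23] pointing down, gripper open.
Joint ranges: [-2.89, 2.89], [-0.75, 2.08], [0.22, 2.7], [-1.18, 4.32], [0.11, 2.71], [-2.7, 2.7]. Speed limits (rad/s): [2.57, 2.57, 3.14, 3.14, 3.14, 3.14].

## Interface

Orientations are given as a unit quaternion [w, x, y, z].
In Python, from plant import r, gripper_to, inverse_kinematics, vision, models, telemetry gives the robot as it stands. Calls block until the motion is done:
- r.move_to(position, orientation): joint-space move of the TCP to a pose.
- r.move_l(position, rot=None, vel=0.15, guard=None): straight line of the TCP; rot=None keeps the orientation; vel is the mean speed in m/s. With guard (N) it stops when the force on the tool has changed by that much, and returns True; else False.
- r.movej(angles): joint-space move.
- gripper_to(opening, f_grip=None): finger opening in m; f_grip is the grip in N (None keeps the last); returns when the fingers have stopped.
- r.hold(seconds).
- inverse_kinematics(position, orientation): joint angles nearest the present ones, or None.
- vision.snapshot(name): name is "scene" or "top" or "wrist"; returns the picture (420x560x3 uint8, red, green, blue); there is no depth.
- vision.get_calibration(name): a dict with "fx", "fy", "cx", "cy" (pixels), "position" and "orientation" of the camera in the world. Camera axes: x right, y down, z forward; pixel columns grow to the right and rows downward; lengths in m; the calibration is good to about 2 mm. A picture is of the moment at which its call begins: read the wrist's pose just before it. get_calibration takes no time and is no camera call; for the wrist camera it gives the pose at the moment of the call.
A pose or a line that the arm cannot do raises r.PlanningError and nothing moves.
- r.sign_off(): hands the job in; it is judged then, once.
Trained networks look in the newest picture that a camera, given by its name, has taken for a name from the list of things; names that differ only in an ending like _2 or _b are one class to them, and where a whole thing is asked for, a point or a joint stands for the part that bears it (a point fixed in the world has none). Each returns a list of dicts, best first, with "score" (0 to 1); they miss things now and then, are a little off and sometimes report something else, mostly with a low value. They report only what shows in the picture. A call takes as long as a camera call. They do not tell look-alikes from the thing itself.
- models.boxes_of(thing, camera): "at" ([x, y, z] in m, in world coordinates, good to about 4 mm: the middle of the surface that is visible of it).
- models.regions_of(thing, camera): "pixels" (420x560 bool, what is visible of it).
- models.mark_of(thing, camera): "at" ([x, y, z] in m, in world coordinates, good to about 4 mm: a listed point, or the origin of a listed thing).
Readings, each from a call of its own:
- telemetry.current_t(): time.
- telemetry.current_joints(): joint angles.
- telemetry.current_dq(): joint speeds.
- telemetry.current_joint_efforts(): joint torques, N m.
- telemetry.current_ee_pos(): TCP position.
- telemetry.current_tool_rot(): TCP orientation.
- telemetry.current_wrist_force(): force on the tool from outside, world axes, zero at the start.
- telemetry.current_torque(): the same for the moment, N m.
- telemetry.current_opening(): finger opening in m.
- telemetry.current_finger_force(): force on a finger pad.
Only numpy, scipy, OpenCV 4.12 (cv2) and the standard library are available. Lean on these libraries where they do the work, as an engineer would, in place of code of your own. Each camera call takes 0.05 s, during which the arm holds its last target. There are 200 camera calls.

## Working session

There is one attempt and no reset: what is moved stays moved. The work goes in short steps, each a Python script; the robot and the scene stay as the last script left them, time stands still between calls to the robot, and variables do not carry over. Pictures are saved under pics/ and viewed, at most 10 in all, crops included, and the job is handed in when it is done.

```bash
mkdir -p pics; ls
python3 - <<'E'
from plant import *
import cv2,numpy as np
for c in ["top","scene"]:
    im=vision.snapshot(c); cv2.imwrite(f"pics/{c}0.png",im[:,:,::-1])
    k=vision.get_calibration(c); print(c,k)
    for n in ["jig","far_fence","left_fence","block","right_arm_pivot","right_arm_tip","left_arm_pivot","left_arm_tip","ink_tin","gouge","eraser"]:
        print(n,[(np.round(d["at"],4).tolist(),round(d["score"],2)) for d in models.mark_of(n,c)[:3]])
print(telemetry.current_t(),telemetry.current_tool_rot())
E
```

```text
pics
top {'fx': 483.0988003620607, 'fy': 483.0988003620607, 'cx': 278.0391859096408, 'cy': 210.6900473012489, 'position': array([ 0.30936875, -0.00321916,  1.28863256]), 'orientation': array([ 0.03974094, -0.69540964,  0.71580164, -0.04953897])}
jig [([0.5405, 0.0558, -0.0], 0.95)]
far_fence [([0.594, 0.0539, 0.0248], 0.82)]
left_fence [([0.5287, 0.1217, 0.0254], 0.67), ([0.5407, -0.1384, 0.0088], 0.19)]
block [([0.2669, 0.2362, 0.0026], 0.94), ([0.6394, -0.2825, 0.0028], 0.88), ([0.5142, 0.0269, 0.0156], 0.85)]
right_arm_pivot [([0.6055, 0.0248, 0.0502], 0.74), ([0.4054, 0.1526, 0.015], 0.44), ([0.4466, 0.1323, 0.0476], 0.24)]
right_arm_tip [([0.6168, -0.0531, 0.051], 0.77)]
left_arm_pivot [([0.5211, 0.1363, 0.0536], 0.74), ([0.6365, 0.3679, 0.0001], 0.46)]
left_arm_tip [([0.4479, 0.1313, 0.0485], 0.56)]
ink_tin [([0.645, 0.1732, 0.0121], 0.69), ([0.542, -0.1351, 0.0112], 0.35)]
gouge [([0.5401, -0.1376, 0.0098], 0.76)]
eraser [([0.4058, 0.1537, 0.0106], 0.49)]
scene {'fx': 407.92526440786065, 'fy': 407.92526440786065, 'cx': 273.4280743000656, 'cy': 209.78326264602586, 'position': array([0.85107505, 0.54102218, 0.74222644]), 'orientation': array([-0.11418042,  0.26546261,  0.88287633, -0.37016459])}
jig [([0.5414, 0.0533, -0.0012], 0.92), ([0.5264, 0.1219, 0.0272], 0.64)]
far_fence [([0.5926, 0.0564, 0.0247], 0.68), ([0.6143, -0.0529, 0.0504], 0.3)]
left_fence [([0.5285, 0.1226, 0.0277], 0.75)]
block [([0.6412, -0.2828, -0.0035], 0.8), ([0.2807, -0.2407, 0.0012], 0.57), ([0.2667, 0.239, 0.0023], 0.57)]
right_arm_pivot [([0.6086, 0.018, 0.0545], 0.84)]
right_arm_tip [([0.6143, -0.0514, 0.051], 0.89)]
left_arm_pivot [([0.5175, 0.1411, 0.0509], 0.64)]
left_arm_tip [([0.4489, 0.1315, 0.0535], 0.96)]
ink_tin [([0.6471, 0.1764, 0.0113], 0.92)]
gouge [([0.5367, -0.1368, 0.0089], 0.54)]
eraser [([0.4097, 0.1508, 0.0136], 0.68)]
1.2 [4.51504353e-05 9.93292610e-01 1.15627806e-01 9.13646395e-07]
```

View pics/top0.png

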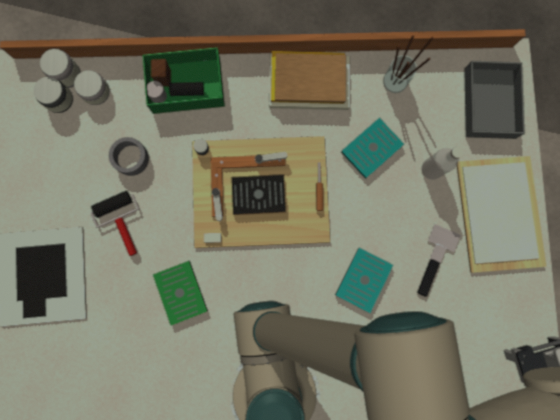

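View pics/scene0.png

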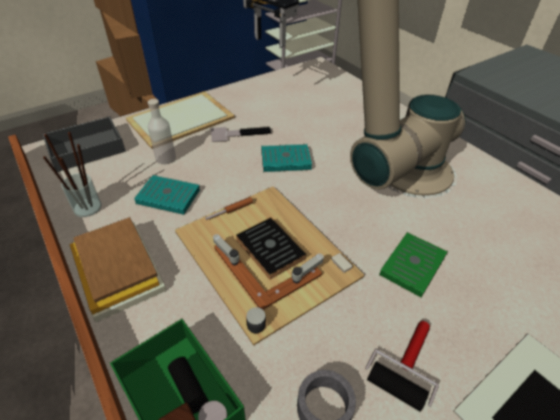

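The top picture shows the block at about (258,194), the fence corner at (215,160), the right arm over the far fence at (272,157) and the left arm over the left fence at (217,205). The green and turquoise decoys lie off the board. The scene view agrees. Next I fit the jig and block poses.

```bash
cat > h.py <<'E'
from plant import *
import cv2,numpy as np,json
from scipy.spatial.transform import Rotation as R
P=dict(jig=(0,0),far_fence=(50,0),left_fence=(-15,70),right_arm_pivot=(65,-30),left_arm_pivot=(-20,85))
def R2(a): return np.array([[np.cos(a),-np.sin(a)],[np.sin(a),np.cos(a)]])
def best(n,c,near=(0.54,0.055),rad=.15):
    for d in models.mark_of(n,c):
        if np.hypot(*(np.array(d["at"][:2])-near))<rad: return np.array(d["at"])
def backproj(px,c,z):
    k=vision.get_calibration(c); px=np.asarray(px,float)
    d=np.c_[(px[:,0]-k["cx"])/k["fx"],(px[:,1]-k["cy"])/k["fy"],np.ones(len(px))]
    w,x,y,q=k["orientation"]; d=R.from_quat([x,y,q,w]).apply(d); p=k["position"]
    return (p+d*((z-p[2])/d[:,2])[:,None])[:,:2]
def rect(n,c,z,near):
    for d in models.regions_of(n,c):
        m=d["pixels"].astype(np.uint8)
        cs,_=cv2.findContours(m,0,1)
        q=backproj(max(cs,key=cv2.contourArea)[:,0],c,z)
        (cx,cy),(w,h),a=cv2.minAreaRect((q*1000).astype(np.float32))
        if np.hypot(cx/1000-near[0],cy/1000-near[1])<.1:
            return np.array([cx,cy])/1000,(w,h),np.deg2rad((a+45)%90-45)
def rigid(A,B):
    A=np.array(A);B=np.array(B);a=A-A.mean(0);b=B-B.mean(0)
    t=np.arctan2((a[:,0]*b[:,1]-a[:,1]*b[:,0]).sum(),(a*b).sum())
    return t,B.mean(0)-R2(t)@A.mean(0)
E
python3 - <<'E'
from h import *
A=[];B=[]
for c in ["top","scene"]:
  for _ in range(2):
    vision.snapshot(c)
    for n,p in P.items():
        m=best(n,c,rad=.13)
        if m is not None: A.append(np.array(p)/1e3);B.append(m[:2])
t,o=rigid(A,B); res=np.array(B)-(np.array(A)@R2(t).T+o)
print("jig",t,o); print(np.round(res*1e3,1).tolist())
for c in ["top","scene"]:
    print(c,"block",rect("block",c,.034,(.514,.027)),"jigrect",rect("jig",c,.012,(.52,.03)))
    for n in ["right_arm_tip","left_arm_tip"]: print(n,best(n,c))
print("board centre expect",R2(t)@[-.015,-.03]+o)
E
```

```text
jig 0.013454867131685092 [0.54168281 0.05334699]
[[0.1, -2.9], [0.9, 1.5], [1.9, -2.1], [0.8, -2.2], [0.3, 0.7], [-1.4, -0.5], [1.5, -0.9], [0.5, 0.7], [2.6, 0.4], [-0.2, -1.0], [-3.0, 2.2], [-2.0, 2.0], [1.9, 1.2], [1.7, -1.0], [-3.6, 2.7], [-1.4, 1.6], [0.0, -0.6], [3.9, -0.1], [1.7, -4.1], [-6.1, 2.8]]
top block (array([0.513995  , 0.02696989]), (102.60272979736328, 139.95956420898438), np.float64(0.024951969765441617)) jigrect None
right_arm_tip [ 0.6156 -0.0534  0.0512]
left_arm_tip [0.4473 0.1314 0.0506]
scene block (array([0.51816138, 0.03405355]), (111.98046875, 155.8976287841797), np.float64(0.010922267574444158)) jigrect (array([0.52898962, 0.02541235]), (293.3558044433594, 367.5515441894531), np.float64(0.012674914693771322))
right_arm_tip [ 0.614  -0.0543  0.0553]
left_arm_tip [0.4471 0.1288 0.0547]
board centre expect [0.5270878  0.02314789]
```

```bash
cat >> h.py <<'E'
JT,JO=0.0132,np.array([.5417,.0535])
def W(x,y,tip):
    p=R2(JT)@(np.array([x,y])/1e3)+JO
    return [p[0],p[1],tip/1e3+r.nose_length]
def J(p): return R2(-JT)@(np.array(p[:2])-JO)*1e3
def Q(yaw):  # tool down, tool x at jig yaw
    a=(yaw+JT)/2
    return np.array([0,np.cos(a),np.sin(a),0])
def there(x,y,tip,yaw):
    "fast move, yaw or yaw+pi whichever is nearest in joint 6"
    q0=telemetry.current_joints(); c=[]
    for k in (0,np.pi,-np.pi):
        q=inverse_kinematics(W(x,y,tip),Q(yaw+k))
        if q is not None: c.append((abs(q[5]-q0[5]),k))
    k=min(c)[1]; r.move_to(W(x,y,tip),Q(yaw+k)); return yaw+k
def push(x,y,g,vel=.04):
    s=r.move_l(W(x,y,20),vel=vel,guard=g)
    print("stop",s,J(telemetry.current_ee_pos()).round(1),np.round(telemetry.current_wrist_force(),1),"t",round(telemetry.current_t(),1))
E
python3 - <<'E'
from h import *
gripper_to(0.0,10)
there(-112,-26,110,0); r.move_l(W(-112,-26,20),vel=.15)
push(-50,-26,14)
r.move_l(W(-80,-26,20)); r.move_l(W(-80,-26,90),vel=.2)
there(-5,-125,90,np.pi/2); r.move_l(W(-5,-125,20),vel=.15)
push(-5,-70,14)
vision.snapshot("top"); print(rect("block","top",.034,(.54,.05)))
im=vision.snapshot("top"); cv2.imwrite("pics/t1.png",cv2.resize(im[110:270,170:370,::-1],(800,640))[:600])
E
```

```text
stop True [-58.8 -25.9] [-0.1 -0.2  0.8] t 8.6
stop True [ -5.1 -79.7] [ 0.8 -1.5  1.3] t 12.4
(array([0.53895105, 0.09523111]), (60.717872619628906, 104.19044494628906), np.float64(-0.02698820817075399))
```

View pics/t1.png

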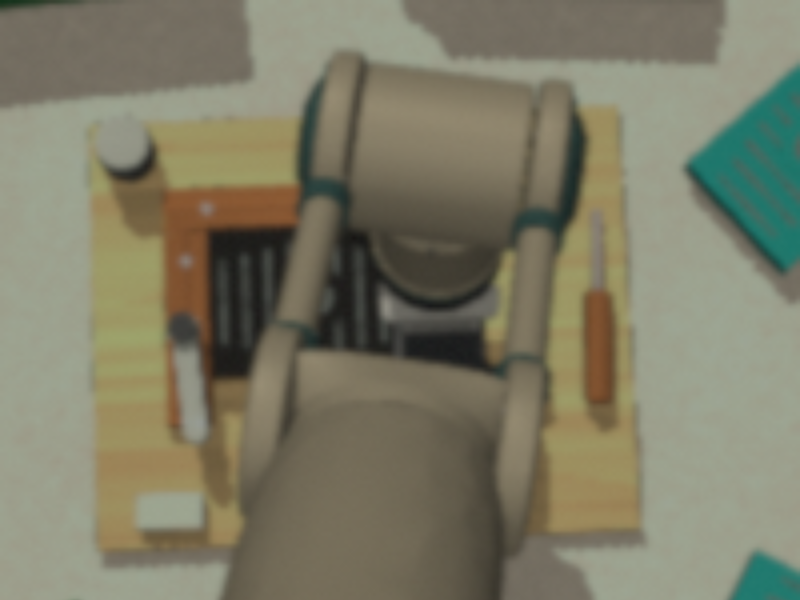

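The crop shows the block's left edge (x≈210) and far edge (y≈228) up against both fences. I'll seat it again on each side and then check it unobstructed.

Run:
```python
from h import *
r.move_l(W(-5,-110,20)); r.move_l(W(-5,-110,90),vel=.2)
there(-85,0,90,0); r.move_l(W(-85,0,20),vel=.15)
push(-45,0,18,.03)
r.move_l(W(-75,0,20)); r.move_l(W(-75,0,90),vel=.2)
there(0,-110,90,np.pi/2); r.move_l(W(0,-110,20),vel=.15)
push(0,-65,16,.03)
r.move_l(W(0,-105,20)); r.move_l(W(0,-105,90),vel=.2)
there(110,-95,100,0)
vision.snapshot("top"); b=rect("block","top",.034,(.54,.05)); print(b,J(b[0]),b[2]-JT)
for n in ["right_arm_tip","left_arm_tip"]:
    m=[best(n,c) for c in ("top",)]; print(n,m)
im=vision.snapshot("scene"); cv2.imwrite("pics/s1.png",cv2.resize(im[180:330,170:370,::-1],(800,600),interpolation=2))
b=best("right_arm_tip","scene"); print(b,best("left_arm_tip","scene"),telemetry.current_t())
```

```text
stop True [-58.6   0.2] [0.2 0.4 0.2] t 16.3
stop True [ -0.1 -79.6] [-0.  -1.3  0.3] t 20.0
(array([0.54047784, 0.10271325]), (101.49995422363281, 40.46703338623047), np.float64(0.055112429316373314)) [-0.57245326 49.2250938 ] 0.04191242931637332
right_arm_tip [None]
left_arm_tip [array([0.4493, 0.133 , 0.0491])]
[ 0.6169 -0.0504  0.0539] [0.4482 0.1268 0.0567] 22.4833
```

View pics/s1.png

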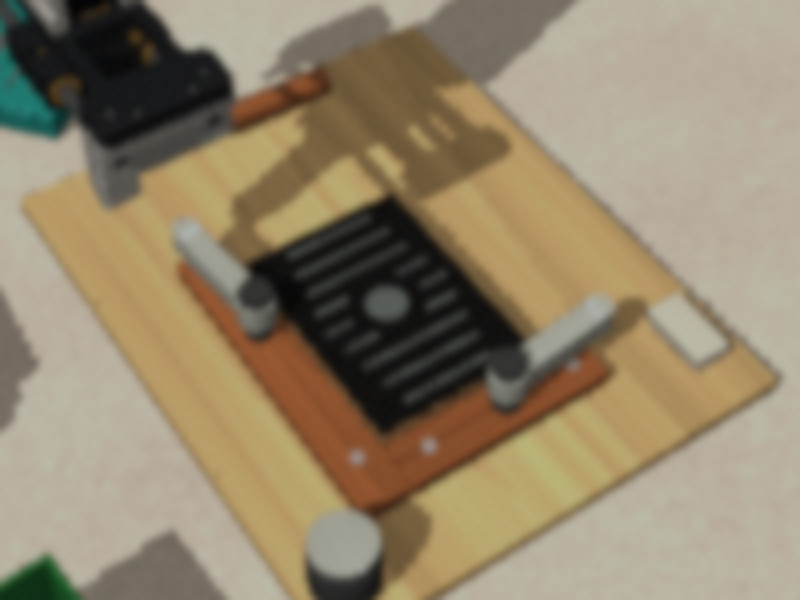

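The crop shows the block's edges flush with both fences and both arms still open: right tip at (190,232), left tip at (600,305). Next I swing the arms on arcs about their pivots.

```bash
cat > arc.py <<'E'
from h import *
OFF,RHO,TIP=16.3,58,41.5
def pose(arm,th):
    if arm=="right": piv=(65,-30);a=np.pi+th;n=a+np.pi/2
    else: piv=(-20,85);a=-np.pi/2-th;n=a-np.pi/2
    xy=np.array(piv)+RHO*np.array([np.cos(a),np.sin(a)])+OFF*np.array([np.cos(n),np.sin(n)])
    return xy[0],xy[1],n
def swing(arm,th0,th1=0.,N=9):
    x,y,n=pose(arm,th0); x1,y1,n1=pose(arm,th1); c=[]
    for k in np.arange(-2,3)*np.pi:
        q=inverse_kinematics(W(x,y,90),Q(n+k)); q1=inverse_kinematics(W(x1,y1,TIP),Q(n1+k))
        if q is None or q1 is None: continue
        if np.sign(q1[5]-q[5])!=np.sign((n-n1)) and np.sign(q1[5]-q[5])!=np.sign(n1-n): continue
        if abs(q1[5]-q[5])>2.6: continue
        c.append((abs(q[5])+abs(q1[5]),k,q[5],q1[5]))
    k=min(c)[1]; print(arm,min(c))
    r.move_to(W(x,y,90),Q(n+k)); r.move_l(W(x,y,TIP),vel=.12,guard=10)
    f=0
    for th in np.linspace(th0,th1,N)[1:]:
        x,y,n=pose(arm,th); s=r.move_l(W(x,y,TIP),Q(n+k),vel=.05,guard=12)
        f=max(f,np.linalg.norm(telemetry.current_wrist_force()))
        if s: print("guard at",th); break
    x2,y2,_=pose(arm,th+.12)   # back off
    r.move_l(W(x2,y2,TIP)); r.move_l(W(x2,y2,100),vel=.2)
    print("maxF",f,"t",telemetry.current_t())
E
python3 - <<'E'
from arc import *
print("opening",telemetry.current_opening())
swing("right",1.95)
im=vision.snapshot("scene"); cv2.imwrite("pics/s2.png",cv2.resize(im[180:330,170:370,::-1],(800,600)))
print([best(n,"scene") for n in("right_arm_tip","right_arm_pivot")])
E
```

```text
opening 0.0002952099777409071
right (np.float64(2.2333115769304115), np.float64(-3.141592653589793), np.float64(-2.1067261824078316), np.float64(-0.12658539452257989))
maxF 1.3366717770622538 t 27.7
[array([0.5295, 0.025 , 0.0537]), array([0.5421, 0.0527, 0.0124])]
```

View pics/s2.png

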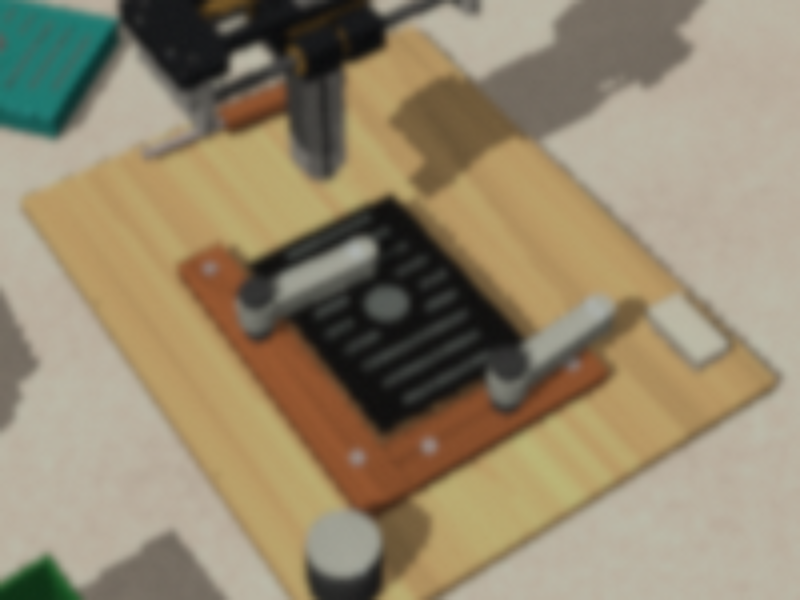

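The right arm now lies across the block, tip at (365,250), parallel to the left fence. Now the left arm.

Run:
```python
from arc import *
swing("left",1.8)
there(-150,-100,200,0)
im=vision.snapshot("scene"); cv2.imwrite("pics/s3.png",cv2.resize(im[180:330,170:370,::-1],(800,600)))
for c in("scene","top"):
    if c=="top": vision.snapshot(c)
    for n in("right_arm_tip","right_arm_pivot","left_arm_tip","left_arm_pivot"):
        m=best(n,c); print(c,n,None if m is None else (J(m).round(1),m[2]))
print(telemetry.current_t())
```

```text
left (np.float64(1.9810401816884962), np.float64(0.0), np.float64(0.41803527949698305), np.float64(-1.5630049021915131))
maxF 1.0645493585333685 t 33.2083
scene right_arm_tip (array([ -9.6, -28.9]), np.float64(0.0526))
scene right_arm_pivot (array([ 63.4, -34.9]), np.float64(0.0519))
scene left_arm_tip (array([-19.8,  10.8]), np.float64(0.058))
scene left_arm_pivot (array([-23.2,  86.3]), np.float64(0.0536))
top right_arm_tip (array([ -9.4, -32.2]), np.float64(0.053))
top right_arm_pivot (array([ 66.6, -28.5]), np.float64(0.0529))
top left_arm_tip (array([-19.6,  11.1]), np.float64(0.0488))
top left_arm_pivot (array([-20.8,  87.7]), np.float64(0.0529))
34.5083
```

View pics/s3.png

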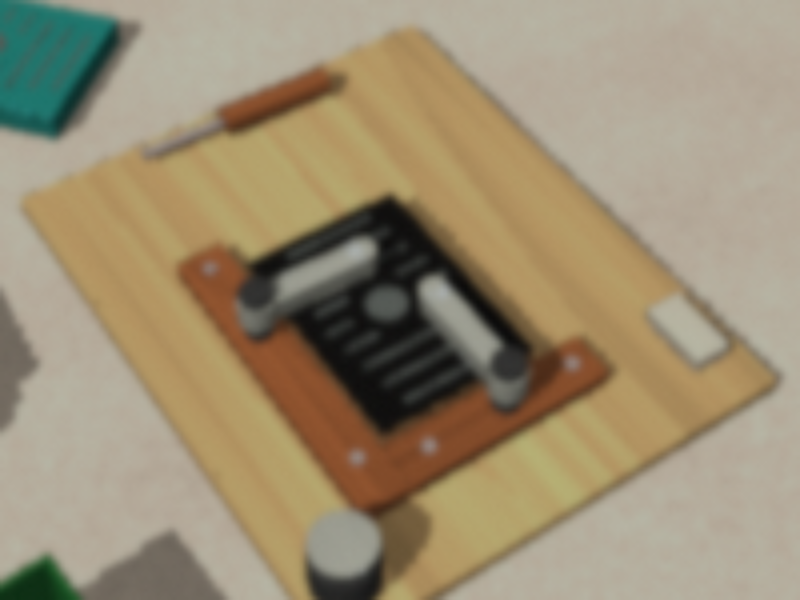

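The block is flush in the corner at (385,430). Both arms lie square, with tips at (365,250) and (432,288), and the bystanders haven't moved.

```bash
python3 -c "
from plant import r
print(r.sign_off())"
```

```text
the job is handed in; nothing more can be done
None
```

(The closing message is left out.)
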